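# Undo the left-hand tray lock and slide the slide tray to its mat

## Robot

A 6-joint arm with a two-finger parallel gripper is mounted at the origin on the work surface. World frame = base frame: x ahead of the robot, y to its left, z up, the work surface at z = 0. Lengths are in m, angles in rad, forces in N, time in s.
With the tool pointing down it reaches from about 0.35 to 0.775 m from the base axis. Payload 7.3 kg.
Tool frame: the origin (TCP) lies between the finger pads; the fingertips stand 14 mm ahead of it and the grasp point (between the pads) lies 5 mm behind it (ctrl.finger_overhang is the distance from the TCP to the fingertips, in m); z points along the fingers, x is the direction in which the jaws open and shut, and the axes are right-handed (so a half turn about z gives the same grasp; the last joint's range is limited). The gripper opens to 92 mm and grips with 3 to 60 N. Pads are 19 mm wide; open, the fingers measure 130 mm over their backs; the gripper's body (75 mm by 190 mm) begins 47 mm behind the grasp point.
Start: joints at [-1.315, 0.342, 1.524, -0, 1.275, -0.146], TCP at [0.205, -0.483, 0.241] pointing down, gripper open.
Joint ranges: [-2.53, 2.53], [-0.77, 2.02], [0.04, 2.7], [-1, 4.14], [0.28, 2.66], [-3.11, 3.11]. Speed limits (rad/s): [2.57, 2.57, 3.14, 3.14, 3.14, 3.14].

## Interface

Orientations are given as a unit quaternion [x, y, z, w].
In Python, from plant import readout, viewer, ticket, spotter, ctrl gives the robot as it stands. The module is installed in compiled form; this text tells all that it offers.
- The arm moves only by the tool step_arm, never from a script. Its argument "steps" is text: rows parted by semicolons, each of 5 numbers parted by spaces: the finger opening in cm, from 0 to 9.18, then the shift along the tool's x, y, z in cm, then the turn about the tool's z in degrees. A call has 1 to 12 rows; each row shifts and turns the pose as measured when the row begins, along the tool's axes as they then stand; what a row does not reach is not made up. A row lasts 1/8 s, in which the tool goes at most 62.5 mm and 10.7 degrees, less where a joint would pass 70% of its speed; a pose out of reach is approached as far as the arm can. A call is refused whole if a number of a shift passes 6.25 or a number of a turn 10.7, either way. A call with a gripper value outside its range is refused whole. The fingers move at their own pace and stop on an object; "squeeze" is the grip in N (left out, the last holds). Time passes only in rows, so rows that do not move let the fingers close. It gives the time, the measured TCP pose, the force and the opening at its end, in the units of the state.
- readout.observe(): the state, without advancing time (a new reading comes with each control period).
- viewer.capture(name): name is "scene" or "side" or "wrist"; returns the picture (400x640x3 uint8, blue, green, red); there is no depth.
- viewer.camera_params(name): a dict with "camera_matrix" (3x3 intrinsics, pixels), "k1" (the pictures are not rectified: a ray, as slopes to the right and down, at radius r is drawn at 1 + k1 r^2 times it, then the intrinsics apply), "world_from_camera" (4x4, takes a point from camera to world coordinates); the wrist camera has in their place "mount" (4x4, takes a point from camera to tool coordinates, whose origin is the TCP and whose axes are the tool frame's). Camera axes: x right, y up, looking along -z (the intrinsics and any distortion apply to the point x, -y, -z); pixel columns grow to the right and rows downward; lengths in m; the calibration is good to about 2 mm. A picture is of the moment at which its call begins: read the wrist's pose just before it. camera_params takes no time and is no camera call.
- ticket.finish_job(): hands the job in, once; it reports no verdict.
Trained networks look in the newest picture that a camera, given by its name, has taken for a name from the list of things; names that differ only in an ending like _2 or _b are one class to them, and where a whole thing is asked for, a point or a joint stands for the part that bears it (a point fixed in the world has none). Each returns a list of dicts, best first, with "confidence" (0 to 1); they miss things now and then, are a little off and sometimes report something else, mostly with a low value. They report only what shows in the picture. A call takes as long as a camera call. They do not tell look-alikes from the thing itself.
- spotter.spot_in(camera, thing): "bbox" ([left, top, right, bottom] in pixels, round what is visible of it).
- spotter.cut_out(camera, thing): "region" (400x640 bool, what is visible of it) and "bbox" ([left, top, right, bottom] in pixels, round what is visible of it).
The state is a dict: "time": time; "joint_positions": joint angles; "joint_velocities": joint speeds; "joint_efforts": joint torques, N m; "ee_pos": TCP position; "ee_rot": TCP orientation; "ft_force": force on the tool from outside, world axes, zero at the start; "ft_torque": the same for the moment, N m; "width": finger opening in m.
Only numpy, scipy, OpenCV 4.12 (cv2) and the standard library are available. Lean on these libraries where they do the work, as an engineer would, in place of code of your own. Each camera call takes 0.05 s, during which the arm holds its last target.

## Task

Free the blue slide tray: its red T-handled lock screw has a left-hand thread, so unscrew it about a third of a turn clockwise (seen from above), never tightening it, with the tray still in its dock. Then slide the tray along the bench, without lifting or tipping it and without touching the vial rack or the pipette tip box that flank the way, and park its main body squarely in the middle of the yellow-edged mat. Leave the lock undone, do not disturb the jar and the pen box, and let go.

Things in the scene. Friction and masses are not known exactly. Their poses are not given: they have to be found in the camera images.
- lock (a joint): turning angle of the red lock handle, rad. It grows CLOCKWISE seen from above, which loosens (left-hand thread). Starts at 0.15 to 0.4; hard stops at -0.25 (fully tight) and 2.6. The screw and handle rise 4 mm per rad; its foot clears the tray's pocket walls at 1.0 rad (by 2 mm at 1.5). Friction about 0.15 N m; it stays where it is left.
- lock_grip (a point): middle of the red T-handle bar, on the screw axis, 74 mm above the table at joint 0; turns and rises with the handle. The bar lies along this point's x: 76 long, 14 wide, 24 tall (12 above and below this point), with only a 24 mm dia hub under its middle. The dock's top is 40 mm above the table (45 at a 32 mm dia collar on the axis).
- dock: grey lock dock, fixed, yaw within 0.2 rad. Origin: on the table, on the screw axis. A 50 wide arm, underside 28 up, overhangs the tray's tongue from y = -24 to the post, 70 (x) x 45 (y) x 40 high, y = +40 to +85. The tray starts with its origin at (0, -130) in this frame, same yaw; with the foot up it slides out towards -y or sideways.
- tray: loose blue tray of microscope slides (fixed in it), 0.24 to 0.39 kg, flat underside. Origin: underside, centre of its main body, 100 (x) x 130 (y), side rims 16 high. A tongue 44 wide runs on to y = +150; on it at y = +130 is a white pocket, 38 x 36 outside, 13 high, in which the 18 mm dia foot of the lock sits.
- tray_handle (a point): middle of the tray's black handle bar, 65 mm above the tray's origin. The bar lies along the tray's y: 60 long, 14 thick (x), 22 tall (54 to 76 above the bench), on two legs, 12 (x) x 8 (y), 26 mm either side of the middle.
- mat: white mat with a yellow edge and yellow centre lines, printed flat on the bench (it can be slid over), 170 (x) x 200 (y). Origin: its centre. The tray's body is parked with its sides parallel to the mat's, tongue to the mat's +y or -y; the tongue may overhang.
- rack: white vial rack, fixed, 70 (x) x 110 (y) x 78 high. Origin: centre of its underside. It may stand on the robot's side or on the far side of the way between dock and mat; yaw within 0.1 rad.
- tipbox: green pipette tip box with clear lid, fixed, 80 (x) x 120 (y) x 69 high. Origin: centre of its underside. It stands on the other side of the way from the rack; between the two there is a gap of at least 170 mm along x; yaw within 0.1 rad.
- jar: loose amber jar, 54 dia x 85 high, beyond the way on the dock's side. Origin: centre of its underside. Leave alone.
- pens: loose clear box of pens, 80 (x) x 160 (y) x 45 high, on the far side of the way's mat end. Origin: centre of its underside. Leave alone.
There are look-alikes about, which are no part of the job. Leave any purple look-alike of the dock alone.

How it is judged:
On the way:
1. the lock is unscrewed clockwise (lock joint over 1.5 rad) with the tray still in its dock (value of joint lock above 1.5 rad and distance of tray from where it was at the start of the episode below 0.02 m), for 0.2 s.
At the end, for the whole second after the job is handed in: The tray rests flat and still on the bench with the centre of its main body within 30 mm of the mat's centre along each of the mat's axes and its sides within 0.22 rad of parallel; the lock is still undone (joint over 1.5 rad) (x of tray in the frame of mat between -0.03 and 0.03 m and y of tray in the frame of mat between -0.03 and 0.03 m and angle between the y axis of tray and the y axis of mat, either way round below 0.22 rad and angle between tray's own z axis and vertical below 0.05 rad and height (world z) of tray below 0.004 m and linear speed of tray below 0.01 m/s and value of joint lock above 1.5 rad); the robot touches nothing.
It fails at once if the lock is tightened (joint below -0.1 rad) (value of joint lock below -0.1 rad).
It fails at once if the tray is dragged over 20 mm while the lock is still done up (joint below 1.3 rad) (distance of tray from where it was at the start of the episode above 0.02 m and value of joint lock below 1.3 rad).
It fails at once if the tray is lifted over 15 mm or tipped over 0.15 rad (height (world z) of tray above 0.015 m or angle between tray's own z axis and vertical above 0.15 rad).
It fails at once if the vial rack or the tip box is touched (over 1 N) (contact force between anything else and rack above 1 N or contact force between anything else and tipbox above 1 N).
It fails at once if the jar or the pen box is moved over 20 mm (distance of any of jar, pens from where it was at the start of the episode above 0.02 m).
It also fails if it takes over 67 s, if anything falls off the work surface, if the arm or the gripper's body presses on something with over 40 N, if the wrist force passes 120 N, or if a joint passes its speed limit or range.

## Working session

There is one attempt and no reset: what is moved stays moved. The work goes in short steps, Python scripts to look and compute and a tool call to move; the robot and the scene stay as the last step left them, time stands still between calls to the robot, and variables do not carry over. Pictures are saved under pics/ and viewed, and the job is handed in when it is done.

Besides the shell and the picture viewer there is one more tool, called after "Request:" by a JSON object that holds its "op" and its "data", one argument or row to a line. step_arm: Moves the arm, as the interface text tells. Its arguments: {"type":"object","properties":{"steps":{"type":"string"},"squeeze":{"type":"number"}},"required":["steps"]}

```bash
ls; mkdir -p pics; python3 - <<'E'
from plant import readout, viewer, ticket, spotter, ctrl
import cv2
print(readout.observe())
for c in ["scene","side","wrist"]:
    cv2.imwrite(f"pics/{c}0.png",viewer.capture(c)); print(c,viewer.camera_params(c))
print(ctrl.finger_overhang)
E
```

```text
pics
{'time': 0.0, 'joint_positions': array([-1.31502425e+00,  3.42690086e-01,  1.52500927e+00, -2.17827785e-05,
        1.27536793e+00, -1.45940062e-01]), 'joint_velocities': array([-0.00213639,  0.00059335, -0.00067247,  0.00011523,  0.00068328,
       -0.00108241]), 'joint_efforts': array([-1.55068297e-03, -4.31246459e+01, -2.44213986e+01,  7.15618883e-02,
        5.60708146e-02, -1.35777091e-04]), 'ee_pos': array([ 0.20521994, -0.4828212 ,  0.24006458]), 'ee_rot': array([ 8.33966382e-01, -5.51814760e-01, -5.56142083e-04, -4.84198814e-04]), 'ft_force': array([-0.23053578,  0.08387911, -0.45005476]), 'ft_torque': array([ 0.02680495, -0.0029194 ,  0.01902739]), 'width': 0.09189116137347365}
scene {'camera_matrix': array([[367.69674349,   0.        , 323.03042064],
       [  0.        , 367.69674349, 201.58581609],
       [  0.        ,   0.        ,   1.        ]]), 'k1': -0.056209513670430325, 'world_from_camera': array([[ 0.70303371, -0.60517665,  0.37350345,  0.96359954],
       [ 0.71115077,  0.60037237, -0.36581089, -0.33908965],
       [-0.00286094,  0.52279465,  0.85245385,  
[... 412 characters left out ...]
.97682175],
       [ 0.0234971 ,  0.78997234,  0.61269209,  0.86941758],
       [ 0.        ,  0.        ,  0.        ,  1.        ]])}
wrist {'camera_matrix': array([[306.15401191,   0.        , 315.42076689],
       [  0.        , 306.15401191, 204.79087963],
       [  0.        ,   0.        ,   1.        ]]), 'k1': -0.045845872965848675, 'mount': array([[ 9.99999825e-01,  2.99712032e-04,  5.09260998e-04,
        -6.11830514e-04],
       [ 4.17188754e-04, -9.68437579e-01, -2.49255857e-01,
        -6.72145159e-02],
       [ 4.18482508e-04,  2.49256026e-01, -9.68437535e-01,
        -1.43248324e-01],
       [ 0.00000000e+00,  0.00000000e+00,  0.00000000e+00,
         1.00000000e+00]])}
0.014
```

View pics/scene0.png

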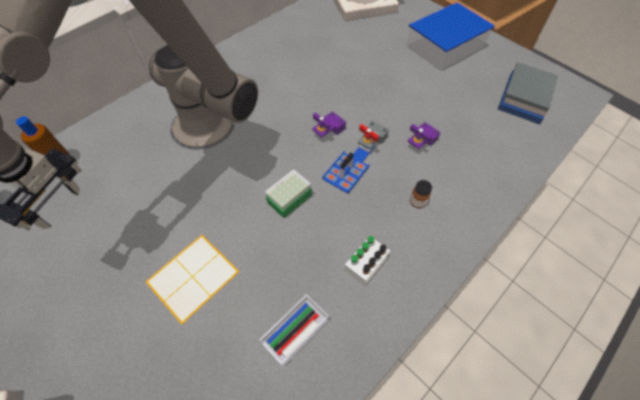

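View pics/side0.png

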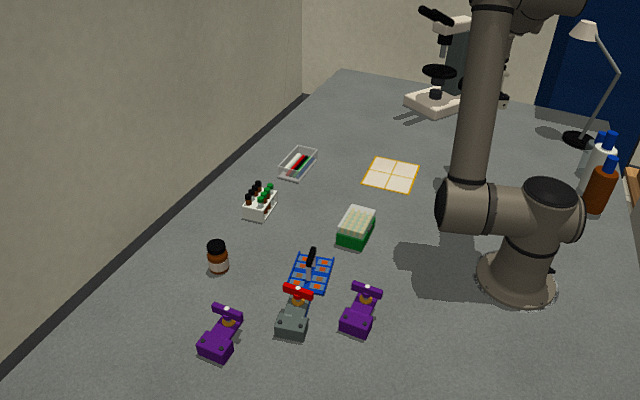

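View pics/wrist0.png

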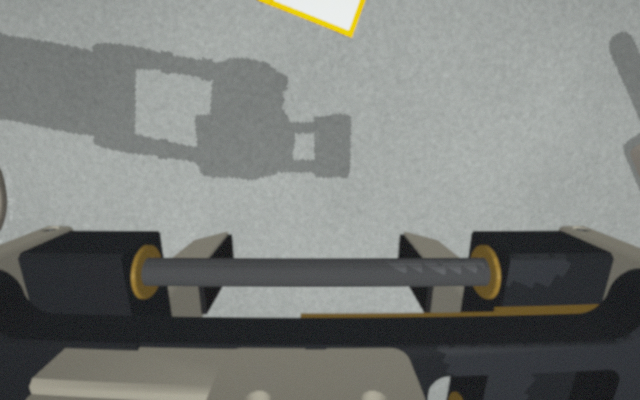

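The scene camera shows the mat at (193,278), the tip box at (289,192), the rack at (368,259), the tray at (347,170), the red lock at (372,132) and two purple look-alikes either side of it. Next I'll measure with the calibration.

```bash
cat > h.py <<'E'
import numpy as np, cv2
from scipy.spatial.transform import Rotation as R
from plant import readout, viewer, spotter
def wfc(cam,st=None):
    p=viewer.camera_params(cam)
    if cam!='wrist': return p,np.array(p['world_from_camera'])
    st=st or readout.observe()
    T=np.eye(4);T[:3,:3]=R.from_quat(st['ee_rot']).as_matrix();T[:3,3]=st['ee_pos']
    return p,T@p['mount']
def project(cam,P,st=None):
    p,W=wfc(cam,st);P=np.atleast_2d(P)
    c=(P-W[:3,3])@W[:3,:3]
    s=np.c_[c[:,0]/-c[:,2],-c[:,1]/-c[:,2]]
    r2=(s**2).sum(1,keepdims=True); s=s*(1+p['k1']*r2);K=p['camera_matrix']
    return s*[K[0,0],K[1,1]]+K[:2,2]
def onplane(cam,uv,z,st=None):
    p,W=wfc(cam,st);K=p['camera_matrix'];uv=np.atleast_2d(uv).astype(float)
    d=(uv-K[:2,2])/[K[0,0],K[1,1]];s=d.copy()
    for _ in range(30): s=d/(1+p['k1']*(s**2).sum(1,keepdims=True))
    ray=np.c_[s[:,0],-s[:,1],-np.ones(len(s))]@W[:3,:3].T
    t=(z-W[2,3])/ray[:,2]
    return W[:3,3]+ray*t[:,None]
E
python3 - <<'E'
from h import *
sc=viewer.capture('scene'); sd=viewer.capture('side')
cv2.imwrite('pics/s1.png',cv2.resize(sc[100:350,140:460],None,fx=2.4,fy=2.4,interpolation=cv2.INTER_CUBIC))
cv2.imwrite('pics/d1.png',cv2.resize(sd[130:370,180:440],None,fx=2.5,fy=2.5,interpolation=cv2.INTER_CUBIC))
Z={'lock':.07,'dock':.02,'tray':.01,'tray_handle':.065,'mat':0,'rack':.039,'tipbox':.035,'jar':.042,'pens':.022}
for c in ['scene','side']:
  for t in Z:
    for d in spotter.spot_in(c,t)[:3]:
      b=d['bbox'];print(c,t,round(d['confidence'],2),np.round(b),onplane(c,[(b[0]+b[2])/2,(b[1]+b[3])/2],Z[t])[0].round(3))
E
```

```text
scene lock 0.7 [357. 122. 378. 142.] [0.483 0.336 0.07 ]
scene lock 0.56 [316. 111. 333. 130.] [0.347 0.274 0.07 ]
scene lock 0.48 [407. 125. 432. 142.] [0.605 0.454 0.07 ]
scene dock 0.78 [359. 121. 387. 150.] [0.48  0.377 0.02 ]
scene dock 0.75 [311. 112. 348. 138.] [0.339 0.305 0.02 ]
scene tray 0.6 [322. 146. 371. 193.] [0.51  0.212 0.01 ]
scene tray_handle 0.62 [324. 147. 374. 194.] [0.543 0.183 0.065]
scene mat 0.92 [146. 236. 241. 325.] [ 0.469 -0.356  0.   ]
scene rack 0.58 [342. 241. 388. 285.] [0.773 0.004 0.039]
scene rack 0.54 [359. 121. 387. 151.] [0.49  0.361 0.039]
scene rack 0.33 [409. 183. 430. 211.] [0.749 0.278 0.039]
scene tipbox 0.75 [266. 171. 313. 215.] [0.461 0.012 0.035]
scene tipbox 0.7 [342. 236. 390. 287.] [0.772 0.012 0.035]
scene tipbox 0.52 [408. 183. 431. 210.] [0.745 0.282 0.035]
scene jar 0.85 [406. 180. 429. 209.] [0.74  0.278 0.042]
scene pens 0.7 [265. 295. 328. 364.] [ 0.768 -0.244  0.022]
scene pens 0.45 [323. 148. 371. 192.] [0.518 0.205 0.022]
side lock 0.85 [350. 278. 384. 300.] [0.341 0.257 0.07 ]
side lock 0.75 [288. 246. 338. 310.] [0.471 0.277 0.07 ]
side lock 0.67 [215. 304. 243. 320.] [0.601 0.451 0.07 ]
side dock 0.91 [337. 280. 385. 341.] [0.342 0.284 0.02 ]
side dock 0.82 [273. 286. 312. 341.] [0.488 0.359 0.02 ]
side dock 0.74 [196. 303. 247. 364.] [0.609 0.48  0.02 ]
side tray 0.96 [288. 246. 336. 297.] [0.506 0.204 0.01 ]
side tray_handle 0.78 [288. 247. 336. 296.] [0.485 0.254 0.065]
side mat 0.57 [364. 154. 419. 196.] [ 0.448 -0.345  0.   ]
side rack 0.87 [240. 179. 279. 223.] [0.764 0.024 0.039]
side tipbox 0.67 [336. 202. 373. 251.] [0.46  0.011 0.035]
side jar 0.95 [206. 239. 229. 271.] [0.744 0.282 0.042]
side pens 0.88 [277. 144. 316. 186.] [ 0.762 -0.233  0.022]
```

View pics/s1.png

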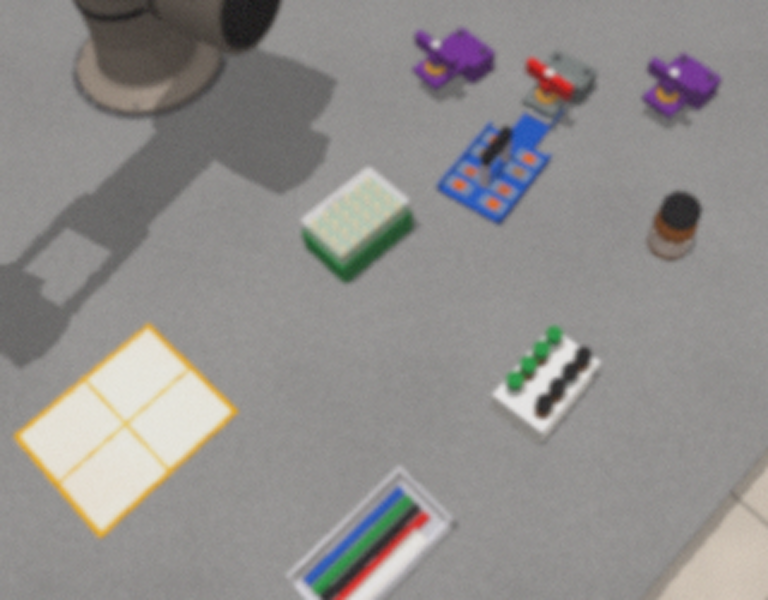

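View pics/d1.png

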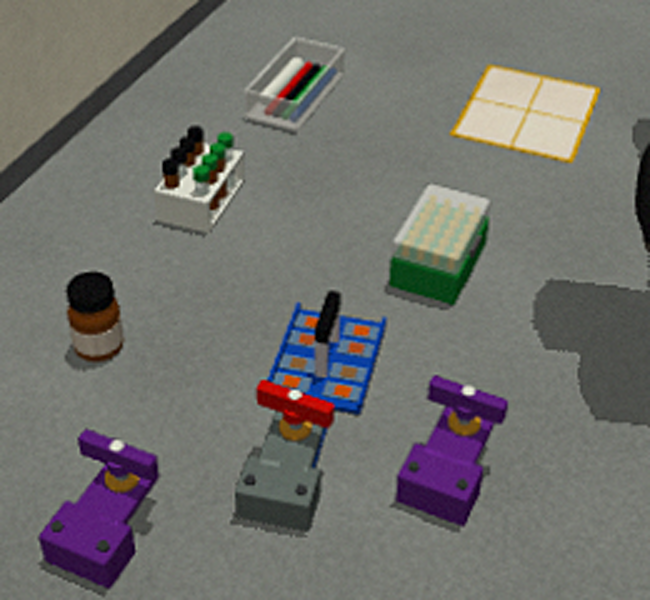

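```bash
python3 - <<'E'
from h import *
S=lambda p:np.array(p)/2.4+[140,100]
D=lambda p:np.array(p)/2.5+[180,130]
m=onplane('scene',S([(149,325),(236,411),(101,536),(16,436)]),0);print('mat sc',m.round(3).tolist(),m.mean(0))
m=onplane('side',D([(490,66),(599,88),(572,160),(453,135)]),0);print('mat sd',m.round(3).tolist(),m.mean(0))
b=onplane('side',D([(260,390),(332,414)]),.078);print('bar',b,b.mean(0),np.arctan2(*(b[1]-b[0])[1::-1]))
b=onplane('scene',S([(531,66),(570,92)]),.078);print('bar',b,b.mean(0),np.arctan2(*(b[1]-b[0])[1::-1]))
b=onplane('side',D([(335,297),(325,335)]),.07);print('hand',b,b.mean(0))
b=onplane('scene',S([(506,133),(487,159)]),.07);print('hand',b,b.mean(0))
m=onplane('scene',S([(438,188),(500,222),(551,155)]),.008);print('tray',m.round(3).tolist(), (m[0]+m[2])/2)
m=onplane('side',D([(299,306),(385,320),(360,410)]),.012);print('tray',m.round(3).tolist(),(m[0]+m[2])/2)
m=onplane('scene',S([(303,222),(347,257),(408,205),(370,168)]),.069);print('tip',m.round(3).tolist(),m.mean(0))
m=onplane('side',D([(430,187),(490,203),(459,274),(392,250)]),.066);print('tip',m.round(3).tolist(),m.mean(0))
m=onplane('side',D([(155,188),(209,207),(243,152)]),.05);print('rack',m.round(3).tolist(),(m[0]+m[2])/2)
m=onplane('scene',S([(493,395),(543,440),(602,360)]),.05);print('rack',m.round(3).tolist(),(m[0]+m[2])/2)
E
```

```text
mat sc [[0.37, -0.259, 0.0], [0.534, -0.251, 0.0], [0.544, -0.446, 0.0], [0.379, -0.453, 0.0]] [ 4.57090858e-01 -3.51966507e-01  2.77555756e-17]
mat sd [[0.537, -0.445, 0.0], [0.373, -0.456, 0.0], [0.364, -0.262, 0.0], [0.527, -0.25, 0.0]] [ 0.45032578 -0.35333728  0.        ]
bar [[0.52004318 0.33603163 0.078     ]
 [0.44664159 0.33507373 0.078     ]] [0.48334239 0.33555268 0.078     ] -3.1285431778592296
bar [[0.45903662 0.33118282 0.078     ]
 [0.52671128 0.33361817 0.078     ]] [0.49287395 0.33240049 0.078     ] 0.03597070538985511
hand [[0.51167717 0.18149208 0.07      ]
 [0.49811957 0.23660367 0.07      ]] [0.50489837 0.20904788 0.07      ]
hand [[0.51019221 0.22729751 0.07      ]
 [0.52192486 0.17930852 0.07      ]] [0.51605853 0.20330301 0.07      ]
tray [[0.479, 0.134, 0.008], [0.574, 0.153, 0.008], [0.548, 0.282, 0.008]] [0.51356692 0.20794951 0.008     ]
tray [[0.566, 0.154, 0.012], [0.472, 0.135, 0.012], [0.446, 0.265, 0.012]] [0.50642674 0.2094153  0.012     ]
tip [[0.43, -0.048, 0.069], [0.505, -0.043, 0.069], [0.502, 0.06, 0.069], [0.427, 0.065, 0.069]] [0.46570609 0.00819462 0.069     ]
tip [[0.489, -0.043, 0.066], [0.415, -0.043, 0.066], [0.407, 0.089, 0.066], [0.487, 0.082, 0.066]] [0.44973984 0.02131135 0.066     ]
rack [[0.792, 0.077, 0.05], [0.716, 0.082, 0.05], [0.731, -0.032, 0.05]] [0.76175476 0.02257703 0.05      ]
rack [[0.742, -0.04, 0.05], [0.816, -0.039, 0.05], [0.8, 0.078, 0.05]] [0.77126786 0.01899279 0.05      ]
```

```bash
cat >> h.py <<'E'
def yaw(q):
    m=R.from_quat(q).as_matrix(); return np.arctan2(m[1,0],m[0,0])
def plan(wps,open_cm,n,st=None):
    """wps: list of (x,y,z,yaw); n rows per leg; prints rows (tool axes at row start)"""
    st=st or readout.observe(); p=np.array(st['ee_pos']);a=yaw(st['ee_rot']);out=[]
    for w,k in zip(wps,n):
        d=(np.array(w[:3])-p)/k; da=(w[3]-a+np.pi)%(2*np.pi)-np.pi if len(w)<5 else w[3]-a; da/=k
        for i in range(k):
            X=np.array([np.cos(a),np.sin(a),0]);Y=np.array([np.sin(a),-np.cos(a),0])
            out.append("%.3g %.2f %.2f %.2f %.1f"%(open_cm,d@X*100,d@Y*100,-d[2]*100,-np.degrees(da)));a+=da
        p=np.array(w[:3])
    print("; ".join(out))
def show():
    s=readout.observe();print(s['time'].__round__(2) if 1 else 0,s['ee_pos'].round(4),'yaw',round(yaw(s['ee_rot']),3),'w',round(s['width'],4),'F',s['ft_force'].round(1),'q',s['joint_positions'].round(2))
    return s
E
python3 - <<'E'
from h import *
show()
plan([(.42,-.2,.24,-.2),(.585,.335,.24,1.59)],9.18,[6,10])
E
```

```text
1.15 [ 0.2053 -0.4832  0.2407] yaw -1.169 w 0.0918 F [-0.2 -0.3 -0.2] q [-1.32  0.34  1.52 -0.    1.28 -0.15]
9.18 -2.94 -5.14 0.01 -9.3; 9.18 -2.08 -5.55 0.01 -9.3; 9.18 -1.16 -5.81 0.01 -9.3; 9.18 -0.21 -5.92 0.01 -9.3; 9.18 0.74 -5.88 0.01 -9.3; 9.18 1.68 -5.68 0.01 -9.3; 9.18 0.55 -5.57 -0.00 -10.3; 9.18 1.54 -5.38 -0.00 -10.3; 9.18 2.47 -5.02 -0.00 -10.3; 9.18 3.33 -4.50 -0.00 -10.3; 9.18 4.07 -3.84 -0.00 -10.3; 9.18 4.69 -3.05 -0.00 -10.3; 9.18 5.16 -2.17 -0.00 -10.3; 9.18 5.47 -1.21 -0.00 -10.3; 9.18 5.59 -0.22 -0.00 -10.3; 9.18 5.54 0.78 -0.00 -10.3
```

Request:
{"op": "step_arm", "data": {
  "steps": "9.18 -2.9 -5.1 0 -9.3; 9.18 -2.1 -5.5 0 -9.3; 9.18 -1.2 -5.8 0 -9.3; 9.18 -0.2 -5.9 0 -9.3; 9.18 0.7 -5.9 0 -9.3; 9.18 1.7 -5.7 0 -9.3; 9.18 0.5 -5.6 0 -10.3; 9.18 1.5 -5.4 0 -10.3; 9.18 2.5 -5.0 0 -10.3; 9.18 3.3 -4.5 0 -10.3"
}}

```text
time: 2.4
ee_pos: [0.4797, 0.0304, 0.2408]
ee_rot: [0.96, 0.281, 0.002, 0.003]
ft_force: [0.6, -0.2, 0.0]
width: 0.0921
```

```bash
python3 - <<'E'
from h import *
show()
plan([(.585,.335,.24,1.59)],9.18,[8])
E
```

```text
2.4 [0.4797 0.0304 0.2408] yaw 0.571 w 0.0921 F [ 0.6 -0.2  0. ] q [-0.09  0.26  1.64 -0.    1.23 -0.66]
9.18 3.16 -2.49 0.01 -7.3; 9.18 3.45 -2.07 0.01 -7.3; 9.18 3.69 -1.62 0.01 -7.3; 9.18 3.87 -1.13 0.01 -7.3; 9.18 3.98 -0.63 0.01 -7.3; 9.18 4.03 -0.12 0.01 -7.3; 9.18 4.01 0.39 0.01 -7.3; 9.18 3.93 0.90 0.01 -7.3
```

Request:
{"op": "step_arm", "data": {
  "steps": "9.18 3.2 -2.5 0 -7.3; 9.18 3.5 -2.1 0 -7.3; 9.18 3.7 -1.6 0 -7.3; 9.18 3.9 -1.1 0 -7.3; 9.18 4.0 -0.6 0 -7.3; 9.18 4.0 -0.1 0 -7.3; 9.18 4.0 0.4 0 -7.3; 9.18 4.0 1.1 0 -7.3; 9.18 0 0 0 0; 9.18 0 0 0 0"
}}

```text
time: 3.65
ee_pos: [0.5852, 0.3523, 0.2388]
ee_rot: [0.686, 0.728, 0.0, 0.004]
ft_force: [1.0, 0.1, 0.6]
width: 0.0915
```

```bash
python3 - <<'E'
from h import *
s=show()
im=viewer.capture('wrist');cv2.imwrite('pics/w1.png',im)
import json
for t in ['lock','dock','tray','tray_handle']:
  for d in spotter.spot_in('wrist',t)[:2]: print(t,round(d['confidence'],2),np.round(d['bbox']))
E
```

```text
3.65 [0.5852 0.3523 0.2388] yaw 1.631 w 0.0915 F [1.  0.1 0.6] q [ 0.43  0.65  1.02 -0.01  1.47 -1.2 ]
lock 0.84 [294.  46. 319. 132.]
lock 0.66 [399. 179. 428. 237.]
dock 0.93 [280.  45. 388. 131.]
dock 0.73 [382. 175. 478. 241.]
tray 0.78 [130.  58. 287. 164.]
tray_handle 0.72 [133.  59. 288. 161.]
```

View pics/w1.png

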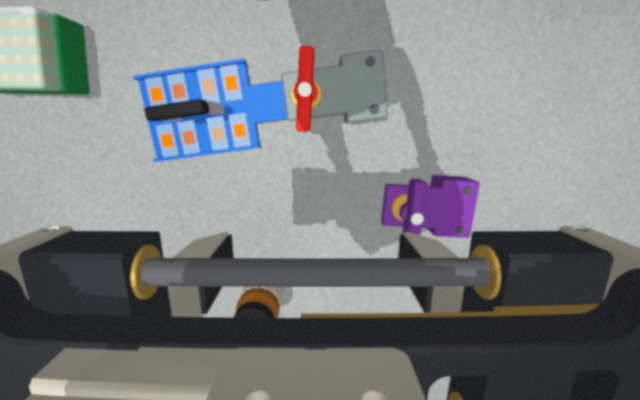

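Wrist view: the red bar runs from (308,47) to (303,130), its centre at about (305,89). The tray handle runs from (148,112) to (208,106).

```bash
python3 - <<'E'
from h import *
s=readout.observe();im=cv2.imread('pics/w1.png')
hsv=cv2.cvtColor(im,cv2.COLOR_BGR2HSV)
red=((hsv[...,0]<6)|(hsv[...,0]>174))&(hsv[...,1]>170)&(hsv[...,2]>90)
red[:, :290]=0;red[:,325:]=0;red[140:]=0
v,u=np.nonzero(red);P=onplane('wrist',np.c_[u,v],.084,s)[:,:2]
r=cv2.minAreaRect((P*1000).astype(np.float32));print('bar rect mm',r)
c=P.mean(0);w,V=np.linalg.eigh(np.cov(P.T));print('mean',c,'yaw',np.arctan2(V[1,1],V[0,1]))
print('white dot',onplane('wrist',[305,90],.088,s))
blk=(hsv[...,2]<60);blk[:95]=0;blk[125:]=0;blk[:,:140]=0;blk[:,215:]=0
v,u=np.nonzero(blk);P=onplane('wrist',np.c_[u,v],.07,s)[:,:2]
print('handle',P.mean(0),cv2.minAreaRect((P*1000).astype(np.float32)))
t=onplane('wrist',[(135,77),(245,60),(260,148),(155,160)],.012,s);print('tray',t[:,:2],t.mean(0))
d=t[1]-t[0];print(np.arctan2(d[1],d[0])-np.pi/2);d=t[2]-t[3];print(np.arctan2(d[1],d[0])-np.pi/2)
d=onplane('wrist',[(341,56),(383,51),(387,118),(346,123)],.04,s);print('dock post',d[:,:2],d.mean(0))
cv2.imwrite('pics/w1z.png',cv2.resize(im[30:180,120:400],None,fx=2.8,fy=2.8,interpolation=cv2.INTER_CUBIC))
E
```

```text
bar rect mm ((487.701171875, 337.0460510253906), (73.00860595703125, 19.440828323364258), 3.2514681816101074)
mean [0.48676892 0.33663291] yaw -3.1397812277029944
white dot [[0.48850095 0.33679553 0.088     ]]
handle [0.51195322 0.21013552] ((512.0745849609375, 210.05511474609375), (12.390369415283203, 62.97800827026367), 10.405293464660645)
tray [[0.4759529  0.13636363]
 [0.45230432 0.26440655]
 [0.54972081 0.28314594]
 [0.57113444 0.15420413]] [0.51227811 0.20953006 0.012     ]
0.18263451890231952
0.1645701134360844
dock post [[0.44788772 0.37025146]
 [0.44024382 0.41323582]
 [0.50697208 0.42477705]
 [0.51501357 0.38089506]] [0.4775293  0.39728985 0.04      ]
```

View pics/w1z.png

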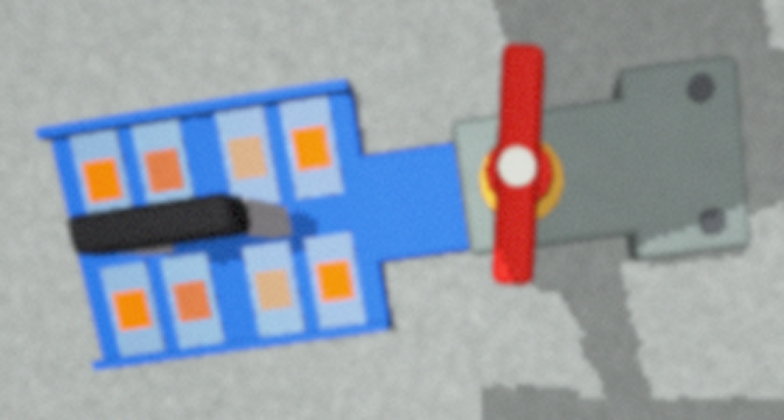

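```bash
python3 - <<'E'
from h import *
plan([(.488,.3365,.15,1.59),(.488,.3365,.1,1.59)],9.18,[4,3])
E
```

```text
9.18 -0.24 -2.46 2.24 0.6; 9.18 -0.26 -2.45 2.24 0.6; 9.18 -0.29 -2.45 2.24 0.6; 9.18 -0.31 -2.45 2.24 0.6; 9.18 0.00 0.00 1.67 -0.0; 9.18 0.00 0.00 1.67 -0.0; 9.18 0.00 0.00 1.67 -0.0
```

Request:
{"op": "step_arm", "data": {
  "steps": "9.18 -0.2 -2.5 2.2 0.6; 9.18 -0.3 -2.5 2.2 0.6; 9.18 -0.3 -2.5 2.2 0.6; 9.18 -0.3 -2.4 2.2 0.6; 9.18 0 0 0 0; 9.18 0 0 0 0"
}}

```text
time: 4.65
ee_pos: [0.4875, 0.3328, 0.1523]
ee_rot: [0.704, 0.711, 0.004, 0.005]
ft_force: [0.6, -0.4, 0.7]
width: 0.0917
```

```bash
python3 - <<'E'
from h import *
s=show()
im=viewer.capture('wrist');cv2.imwrite('pics/w2.png',im)
print(project('wrist',[[.488,.337,.087],[.450,.337,.087],[.526,.337,.087]],s))
plan([(.488,.3365,.10,1.59)],9.18,[3])
E
```

```text
4.65 [0.4875 0.3328 0.1523] yaw 1.58 w 0.0917 F [ 0.6 -0.4  0.7] q [ 0.47  0.53  1.47 -0.01  1.12 -1.1 ]
[[320.24966792 221.81513673]
 [320.99413403 168.82696292]
 [319.5595925  270.06625019]]
9.18 0.12 0.02 1.74 -0.2; 9.18 0.12 0.02 1.74 -0.2; 9.18 0.12 0.02 1.74 -0.2
```

View pics/w2.png

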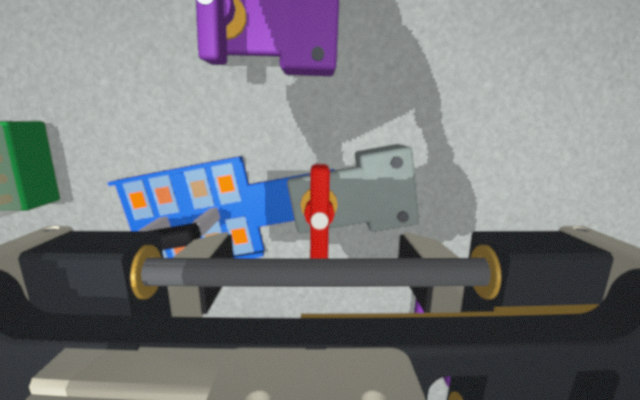

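Bar centre (319,219), vertical in the picture: it agrees with the prediction to a pixel or two. Descending.

Request:
{"op": "step_arm", "data": {
  "steps": "9.18 0.2 0 2.0 0; 9.18 0.1 0 2.0 0; 9.18 0.1 0 2.0 0; 9.18 0 0 1.0 0; 9.18 0 0 0.2 0"
}}

```text
time: 5.32
ee_pos: [0.4962, 0.3384, 0.0834]
ee_rot: [0.705, 0.71, 0.01, 0.007]
ft_force: [-1.2, -0.1, 0.1]
width: 0.0916
```

```bash
python3 - <<'E'
from h import *
s=show();plan([(.488,.3365,.078,1.58)],9.18,[1])
E
```

```text
5.33 [0.4962 0.3384 0.0834] yaw 1.578 w 0.0916 F [-1.2 -0.1  0.1] q [ 0.47  0.62  1.52 -0.01  0.97 -1.1 ]
9.18 -0.18 -0.82 0.54 -0.1
```

Request:
{"op": "step_arm", "data": {
  "steps": "9.18 -0.2 -0.8 0.5 0; 9.18 0 0 0 0"
}}

```text
time: 5.58
ee_pos: [0.4885, 0.3364, 0.079]
ee_rot: [0.705, 0.709, 0.011, 0.008]
ft_force: [0.7, 0.7, 0.0]
width: 0.092
```

```bash
python3 - <<'E'
from h import *
s=show();plan([(.488,.3365,.078,1.58)],9.18,[1]);print(R.from_quat(s['ee_rot']).as_matrix()[:,2])
E
```

```text
5.58 [0.4885 0.3364 0.079 ] yaw 1.578 w 0.092 F [0.7 0.7 0. ] q [ 0.48  0.62  1.55 -0.01  0.95 -1.09]
9.18 0.01 -0.05 0.10 -0.1
[ 0.02626264  0.00501582 -0.99964249]
```

Position is good, so I'll close on the bar.

Request:
{"op": "step_arm", "data": {
  "steps": "0 0 0 0 0; 0 0 0 0 0; 0 0 0 0 0; 0 0 0 0 0; 0 0 0 0 0; 0 0 0 0 0",
  "squeeze": 30
}}

```text
time: 6.32
ee_pos: [0.4891, 0.3369, 0.0804]
ee_rot: [0.704, 0.71, 0.012, 0.008]
ft_force: [0.4, 1.0, 0.3]
width: 0.0364
```

```bash
python3 - <<'E'
from h import *
s=show();print(s['ft_torque'])
E
```

```text
6.33 [0.4891 0.3369 0.0804] yaw 1.578 w 0.0364 F [0.4 1.  0.3] q [ 0.48  0.62  1.55 -0.01  0.95 -1.09]
[ 0.11480157 -0.10290724  0.01779307]
```

Request:
{"op": "step_arm", "data": {
  "steps": "0 0 0 0.2 0; 0 0 0 0 0; 0 0 0 0 0"
}}

```text
time: 6.7
ee_pos: [0.4894, 0.3354, 0.0783]
ee_rot: [0.704, 0.71, 0.011, 0.009]
ft_force: [-0.5, 0.7, 1.2]
width: 0.0222
```

Request:
{"op": "step_arm", "data": {
  "steps": "0 -0.1 -0.1 0 0; 0 0 0 0 0; 0 0 0 0 0"
}}

```text
time: 7.08
ee_pos: [0.4892, 0.3353, 0.0784]
ee_rot: [0.704, 0.71, 0.013, 0.009]
ft_force: [1.1, 0.1, 0.1]
width: 0.0225
```

```bash
python3 - <<'E'
from h import *
im=viewer.capture('side');cv2.imwrite('pics/d3.png',cv2.resize(im[220:360,240:360],None,fx=5,fy=4.2,interpolation=cv2.INTER_CUBIC))
im=viewer.capture('wrist');cv2.imwrite('pics/w3.png',im)
show()
E
```

```text
7.17 [0.4892 0.3353 0.0784] yaw 1.578 w 0.0226 F [1.3 0.5 0.5] q [ 0.48  0.62  1.56 -0.01  0.94 -1.1 ]
```

View pics/d3.png

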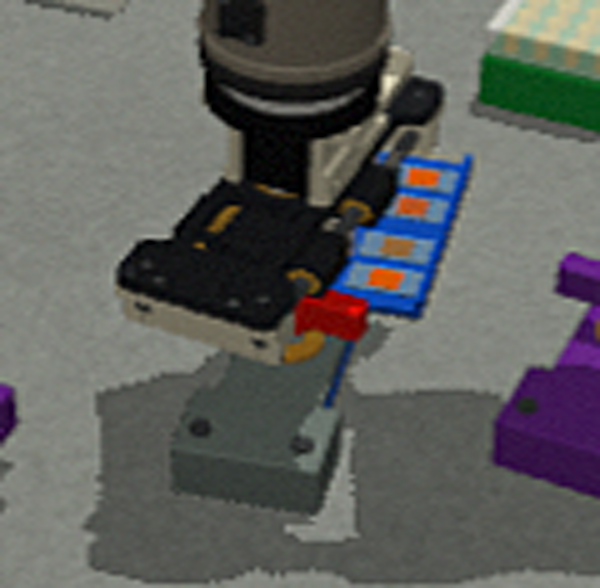

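View pics/w3.png

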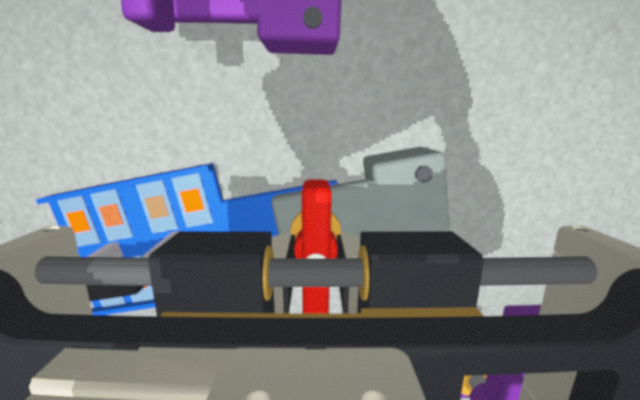

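The fingers are stopped on the wider hub, since the opening is 22 mm and not 14 mm. I'll open slightly, rise 5 mm and close again.

Request:
{"op": "step_arm", "data": {
  "steps": "3.5 0 0 0 0; 3.5 0 0 0 0; 3.5 0.1 0 -0.5 0; 3.5 0 0 0 0; 0 0 0 0 0; 0 0 0 0 0; 0 0 0 0 0; 0 0 0 0 0"
}}

```text
time: 8.18
ee_pos: [0.4881, 0.3354, 0.0835]
ee_rot: [0.704, 0.71, 0.011, 0.009]
ft_force: [0.3, -1.0, 1.6]
width: 0.0208
```

```bash
python3 - <<'E'
from h import *
s=show()
E
```

```text
8.18 [0.4881 0.3354 0.0835] yaw 1.578 w 0.0208 F [ 0.3 -1.   1.6] q [ 0.48  0.61  1.55 -0.01  0.95 -1.09]
```

Request:
{"op": "step_arm", "data": {
  "steps": "0 0 0 0 0; 0 0 0 0 0; 0 0 0 0 0"
}}

```text
time: 8.55
ee_pos: [0.4881, 0.3354, 0.0835]
ee_rot: [0.704, 0.71, 0.011, 0.009]
ft_force: [-0.1, -1.2, 0.6]
width: 0.0206
```

```bash
python3 - <<'E'
from h import *
im=viewer.capture('wrist');cv2.imwrite('pics/w4.png',cv2.resize(im[170:330,220:420],None,fx=4,fy=3.7,interpolation=cv2.INTER_CUBIC))
s=show();print(s['ft_torque'])
E
```

```text
8.6 [0.488  0.3354 0.0835] yaw 1.578 w 0.0207 F [ 0.  -2.   1.1] q [ 0.48  0.61  1.55 -0.01  0.95 -1.09]
[-0.12257416 -0.10915487 -0.00958373]
```

View pics/w4.png

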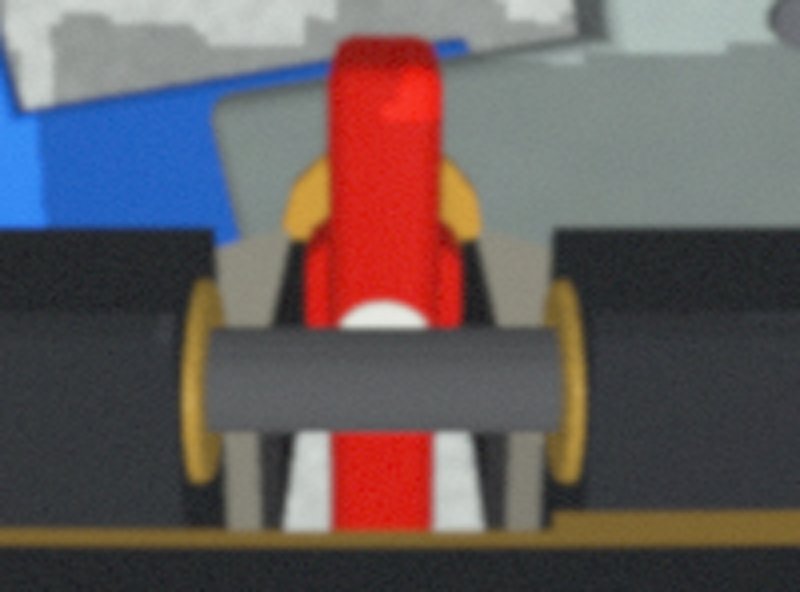

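Pads still sit against something about 21 mm wide, with gaps visible beside the bar. I'll rise another 5 mm and retry.

Request:
{"op": "step_arm", "data": {
  "steps": "3.0 0 0 0 0; 3.0 0 0 0 0; 3.0 0.1 0 -0.5 0; 3.0 0 0 0 0; 0 0 0 0 0; 0 0 0 0 0; 0 0 0 0 0; 0 0 0 0 0",
  "squeeze": 40
}}

```text
time: 9.6
ee_pos: [0.4879, 0.3355, 0.0889]
ee_rot: [0.704, 0.71, 0.01, 0.009]
ft_force: [-0.9, -0.2, -0.2]
width: 0.0135
```

```bash
python3 - <<'E'
from h import *
im=viewer.capture('wrist');cv2.imwrite('pics/w5.png',cv2.resize(im[170:330,220:420],None,fx=4,fy=3.7,interpolation=cv2.INTER_CUBIC))
s=show();print(s['ft_torque'])
E
```

```text
9.65 [0.4879 0.3356 0.0889] yaw 1.578 w 0.0134 F [-0.  -1.5  2. ] q [ 0.48  0.6   1.55 -0.01  0.97 -1.09]
[-0.21016288 -0.12440822 -0.05301315]
```

View pics/w5.png

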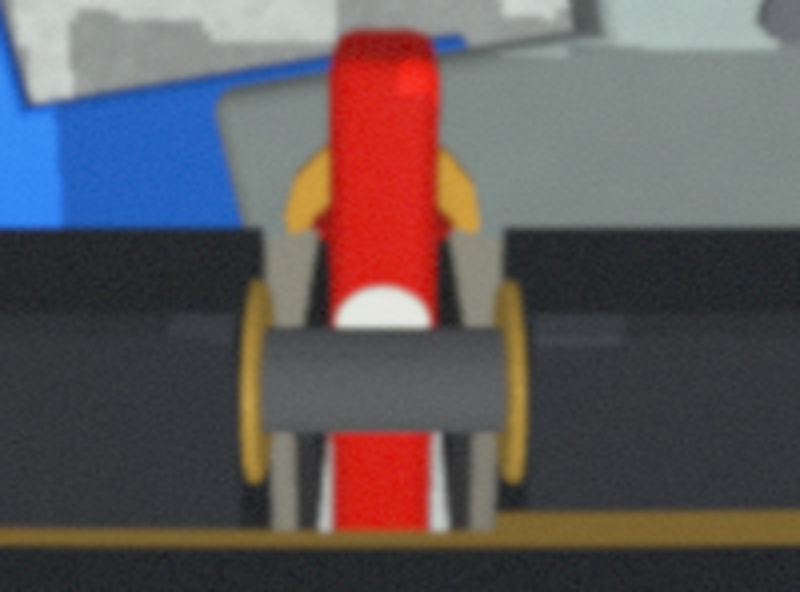

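Now gripped at 13.5 mm. I'll turn a little first and check the forces.

Request:
{"op": "step_arm", "data": {
  "steps": "0 0 0 -0.07 10; 0 0 0 -0.07 10; 0 0 0 -0.07 10"
}}

```text
time: 10.02
ee_pos: [0.4877, 0.3349, 0.0909]
ee_rot: [0.867, 0.497, 0.012, 0.007]
ft_force: [0.3, -2.3, 1.9]
width: 0.0136
```

```bash
python3 - <<'E'
from h import *
s=show();print(s['ft_torque'])
E
```

```text
10.03 [0.4877 0.3349 0.0909] yaw 1.041 w 0.0136 F [ 0.3 -2.3  1.9] q [ 0.48  0.6   1.54 -0.02  0.97 -0.55]
[-0.50461357 -0.12619125  0.19900249]
```

Request:
{"op": "step_arm", "data": {
  "steps": "0 0 0 -0.07 10; 0 0 0 -0.07 10; 0 0 0 -0.07 10; 0 0 0 -0.07 10; 0 0 0 -0.07 10; 0 0 0 -0.07 10; 0 0 0 -0.07 10; 0 0 0 0 0"
}}

```text
time: 11.02
ee_pos: [0.4864, 0.3343, 0.096]
ee_rot: [0.994, -0.107, 0.013, 0.001]
ft_force: [0.8, -0.9, 1.8]
width: 0.0138
```

```bash
python3 - <<'E'
from h import *
s=show();print(s['ft_torque'])
im=viewer.capture('side');cv2.imwrite('pics/d6.png',cv2.resize(im[220:360,240:360],None,fx=5,fy=4.2,interpolation=cv2.INTER_CUBIC))
im=viewer.capture('wrist');cv2.imwrite('pics/w6.png',im)
E
```

```text
11.03 [0.4864 0.3343 0.096 ] yaw -0.215 w 0.0138 F [ 0.8 -0.9  1.8] q [ 0.48  0.59  1.54 -0.02  0.99  0.7 ]
[-0.53305942  0.16467777 -0.13704189]
```

View pics/d6.png

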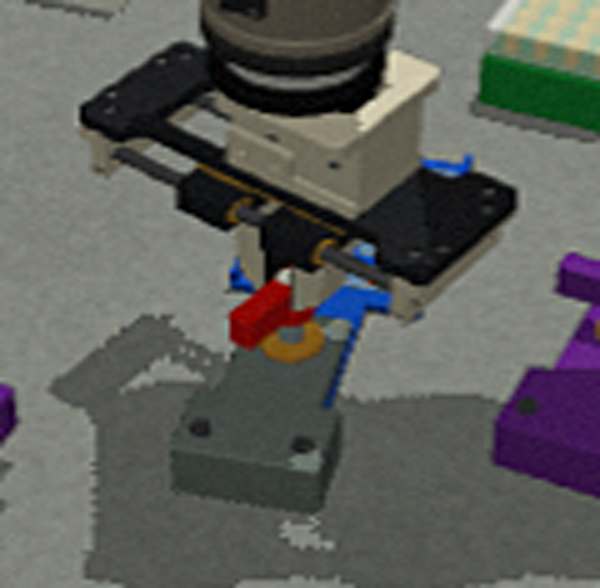

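View pics/w6.png

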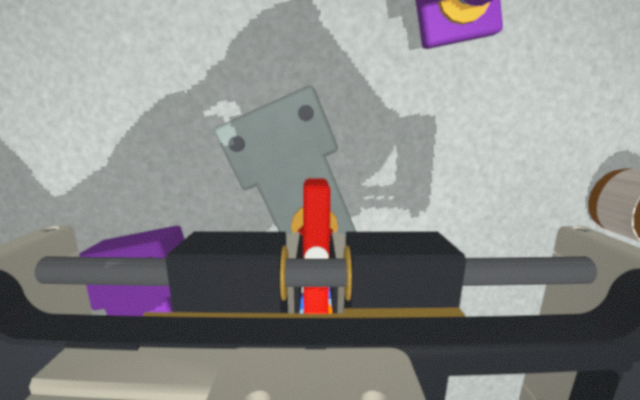

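Lock turned 1.79 rad, with the bar still aligned in the fingers, so the joint is at about 1.95. Release and rise.

Request:
{"op": "step_arm", "data": {
  "steps": "5 0 0 0 0; 5 0 0 0 0; 5 0 0 0 0; 5 0 0 -2 0; 5 0 0 -3 0; 5 0 0 -3 0; 5 0 0 0 0"
}}

```text
time: 12.0
ee_pos: [0.4838, 0.3354, 0.1769]
ee_rot: [0.995, -0.103, 0.012, 0.0]
ft_force: [0.2, 0.8, -0.3]
width: 0.0499
```

```bash
python3 - <<'E'
from h import *
s=show();print(R.from_quat(s['ee_rot']).as_matrix()[:,2])
plan([(.512,.26,.17,.175),(.512,.2095,.17,.175)],5,[3,1])
E
```

```text
12.0 [0.4838 0.3354 0.1769] yaw -0.207 w 0.0499 F [ 0.2  0.8 -0.3] q [ 0.48  0.5   1.45 -0.01  1.17  0.7 ]
[ 0.02373916 -0.00264595 -0.99971469]
5 1.43 2.27 0.23 -7.3; 5 1.13 2.43 0.23 -7.3; 5 0.82 2.55 0.23 -7.3; 5 -0.88 4.97 -0.00 -0.0
```

Request:
{"op": "step_arm", "data": {
  "steps": "5 1.4 2.9 0 -7.3; 5 1.1 4.5 0 -7.3; 5 0.8 5.5 0 -7.3; 5 -0.8 5.0 0 0; 5 -0.4 3 0 0; 5 0 0 0 0; 5 0 0 0 0"
}}

```text
time: 12.88
ee_pos: [0.5113, 0.1178, 0.1706]
ee_rot: [0.995, 0.096, 0.007, 0.002]
ft_force: [0.1, -0.0, 0.3]
width: 0.0501
```

```bash
python3 - <<'E'
from h import *
s=show()
im=viewer.capture('wrist');cv2.imwrite('pics/w7.png',im)
print(project('wrist',[[.512,.2095,.076],[.507,.239,.076],[.517,.18,.076],[.488,.337,.094]],s))
E
```

```text
12.88 [0.5113 0.1178 0.1706] yaw 0.192 w 0.0501 F [ 0.1 -0.   0.3] q [ 0.08  0.4   1.64 -0.    1.08 -0.11]
[[ 337.91493484   94.43626828]
 [ 339.56511937   50.86845199]
 [ 336.31665729  135.74414223]
 [ 344.44313964 -129.04817243]]
```

View pics/w7.png

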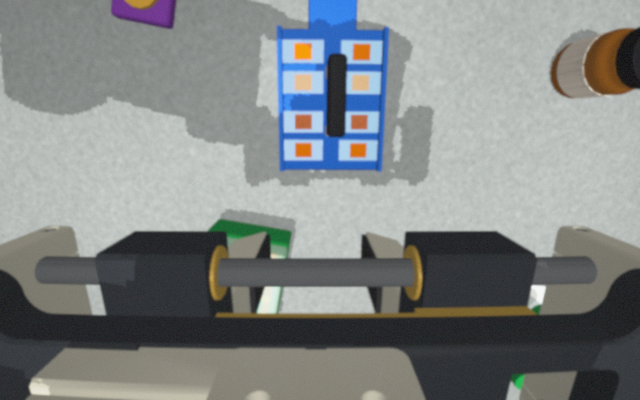

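The handle centre shows at (337,95), predicted (338,94). Moving over it and descending.

```bash
python3 - <<'E'
from h import *
plan([(.512,.2095,.13,.18)],5,[3])
E
```

```text
5 0.61 -2.99 1.35 0.2; 5 0.60 -2.99 1.35 0.2; 5 0.58 -2.99 1.35 0.2
```

Request:
{"op": "step_arm", "data": {
  "steps": "5 0.6 -3 1.3 0.2; 5 0.6 -3 1.3 0.2; 5 0.6 -3 1.3 0.2; 5 0 0 0 0; 5 0 0 0 0"
}}

```text
time: 13.55
ee_pos: [0.5113, 0.2174, 0.1293]
ee_rot: [0.995, 0.095, 0.007, 0.002]
ft_force: [0.4, -0.5, -0.6]
width: 0.05
```

```bash
python3 - <<'E'
from h import *
show();plan([(.512,.2095,.062,.18)],5,[3])
E
```

```text
13.55 [0.5113 0.2174 0.1293] yaw 0.189 w 0.05 F [ 0.4 -0.5 -0.6] q [ 0.27  0.5   1.6  -0.01  1.02  0.08]
5 -0.03 0.26 2.24 0.2; 5 -0.02 0.26 2.24 0.2; 5 -0.02 0.26 2.24 0.2
```

Request:
{"op": "step_arm", "data": {
  "steps": "5 0 0.3 2.2 0; 5 0 0.3 2.2 0; 5 0 0.2 2.2 0; 5 0 0 0 0"
}}

```text
time: 14.05
ee_pos: [0.5152, 0.2078, 0.0641]
ee_rot: [0.996, 0.094, 0.009, 0.002]
ft_force: [-0.2, -0.0, 0.7]
width: 0.0499
```

```bash
python3 - <<'E'
from h import *
show();plan([(.512,.2095,.062,.18)],5,[1])
E
```

```text
14.05 [0.5152 0.2078 0.0641] yaw 0.189 w 0.0499 F [-0.2 -0.   0.7] q [ 0.25  0.59  1.67 -0.01  0.87  0.07]
5 -0.28 -0.22 0.21 0.5
```

Request:
{"op": "step_arm", "data": {
  "steps": "5 -0.3 -0.2 0.2 0.5; 0 0 0 0 0; 0 0 0 0 0; 0 0 0 0 0; 0 0 0 0 0; 0 0 0 0 0; 0 0 0 0 0",
  "squeeze": 25
}}

```text
time: 14.92
ee_pos: [0.513, 0.2094, 0.0656]
ee_rot: [0.996, 0.09, 0.011, 0.002]
ft_force: [-0.4, -0.1, 0.9]
width: 0.014
```

```bash
python3 - <<'E'
from h import *
s=show()
im=viewer.capture('scene');cv2.imwrite('pics/s8.png',cv2.resize(im[90:290,250:450],None,fx=3,fy=3,interpolation=cv2.INTER_CUBIC))
E
```

```text
14.93 [0.513  0.2094 0.0656] yaw 0.179 w 0.014 F [-0.4 -0.1  0.9] q [ 0.25  0.58  1.68 -0.01  0.86  0.08]
```

View pics/s8.png

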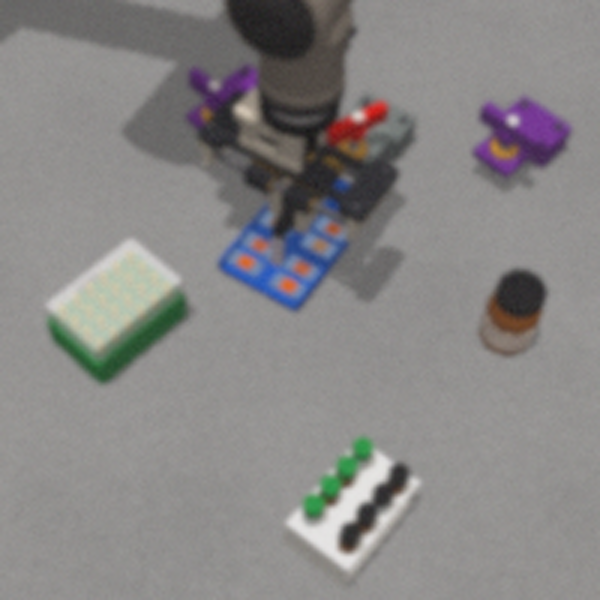

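Gripped (14 mm). Start with a short diagonal slide, watching height and force.

```bash
python3 - <<'E'
from h import *
plan([(.615,.12,.065,.12)],0,[7])
E
```

```text
0 1.21 1.52 0.01 0.5; 0 1.22 1.51 0.01 0.5; 0 1.23 1.50 0.01 0.5; 0 1.24 1.48 0.01 0.5; 0 1.26 1.47 0.01 0.5; 0 1.27 1.46 0.01 0.5; 0 1.28 1.45 0.01 0.5
```

Request:
{"op": "step_arm", "data": {
  "steps": "0 1.2 1.5 0 0.5; 0 1.2 1.5 0 0.5; 0 1.2 1.5 0 0.5"
}}

```text
time: 15.35
ee_pos: [0.5578, 0.1694, 0.0659]
ee_rot: [0.997, 0.076, 0.011, 0.002]
ft_force: [-0.6, -0.6, -3.3]
width: 0.0137
```

```bash
python3 - <<'E'
from h import *
show();plan([(.615,.12,.065,.12)],0,[5])
im=viewer.capture('scene');cv2.imwrite('pics/s9.png',cv2.resize(im[90:290,250:450],None,fx=3,fy=3,interpolation=cv2.INTER_CUBIC))
E
```

```text
15.35 [0.5578 0.1694 0.0659] yaw 0.153 w 0.0137 F [-0.6 -0.6 -3.3] q [ 0.17  0.62  1.59 -0.01  0.91  0.02]
0 0.98 1.15 0.02 0.4; 0 0.99 1.14 0.02 0.4; 0 0.99 1.14 0.02 0.4; 0 1.00 1.13 0.02 0.4; 0 1.01 1.12 0.02 0.4
```

View pics/s9.png

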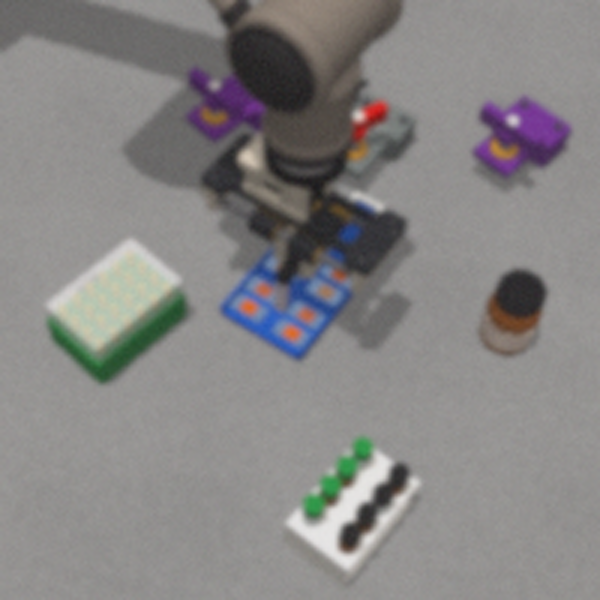

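The tray follows. Fz of -3 N is the tray's weight, so it's barely carried; I'll ease down slightly as I continue.

Request:
{"op": "step_arm", "data": {
  "steps": "0 1 1.2 0.1 0.4; 0 1 1.2 0.05 0.4; 0 1 1.1 0 0.4; 0 1 1.1 0 0.4; 0 1 1.1 0 0.4"
}}

```text
time: 16.02
ee_pos: [0.6207, 0.1143, 0.0659]
ee_rot: [0.998, 0.056, 0.011, 0.001]
ft_force: [-0.6, 0.1, -1.2]
width: 0.0136
```

```bash
python3 - <<'E'
from h import *
show();plan([(.615,-.21,.065,.06)],0,[11])
E
```

```text
16.02 [0.6207 0.1143 0.0659] yaw 0.112 w 0.0136 F [-0.6  0.1 -1.2] q [ 0.06  0.69  1.44 -0.    0.98 -0.05]
0 -0.38 2.92 0.01 0.3; 0 -0.37 2.93 0.01 0.3; 0 -0.35 2.93 0.01 0.3; 0 -0.34 2.93 0.01 0.3; 0 -0.33 2.93 0.01 0.3; 0 -0.31 2.93 0.01 0.3; 0 -0.30 2.93 0.01 0.3; 0 -0.28 2.93 0.01 0.3; 0 -0.27 2.94 0.01 0.3; 0 -0.26 2.94 0.01 0.3; 0 -0.24 2.94 0.01 0.3
```

Request:
{"op": "step_arm", "data": {
  "steps": "0 -0.4 2.9 0 0.5; 0 -0.4 2.9 0 0.5; 0 -0.3 2.9 0.05 0.5; 0 -0.3 2.9 0 0.5"
}}

```text
time: 16.52
ee_pos: [0.6233, -0.0056, 0.0664]
ee_rot: [0.999, 0.039, 0.015, 0.001]
ft_force: [0.5, 1.4, -0.5]
width: 0.0139
```

```bash
python3 - <<'E'
from h import *
show();plan([(.615,-.21,.065,.055)],0,[8])
im=viewer.capture('scene');cv2.imwrite('pics/s10.png',cv2.resize(im[130:330,220:420],None,fx=3,fy=3,interpolation=cv2.INTER_CUBIC))
im=viewer.capture('side');cv2.imwrite('pics/d10.png',cv2.resize(im[130:330,200:400],None,fx=3,fy=3,interpolation=cv2.INTER_CUBIC))
E
```

```text
16.52 [ 0.6233 -0.0056  0.0664] yaw 0.078 w 0.0139 F [ 0.5  1.4 -0.5] q [-0.13  0.68  1.47  0.    0.96 -0.21]
0 -0.30 2.54 0.02 0.2; 0 -0.29 2.54 0.02 0.2; 0 -0.29 2.54 0.02 0.2; 0 -0.28 2.54 0.02 0.2; 0 -0.27 2.54 0.02 0.2; 0 -0.27 2.54 0.02 0.2; 0 -0.26 2.54 0.02 0.2; 0 -0.25 2.55 0.02 0.2
```

View pics/s10.png

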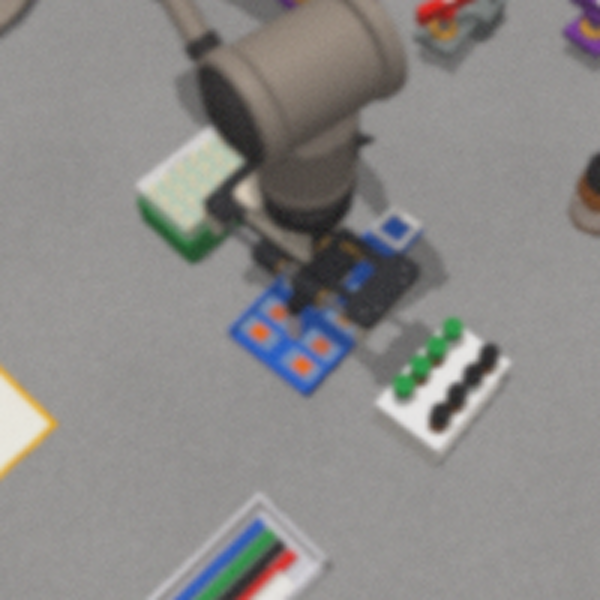

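View pics/d10.png

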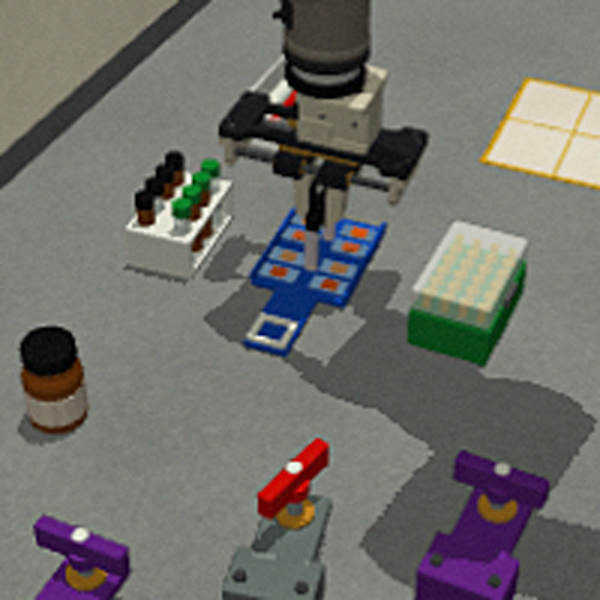

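Midway: the tray is centred in the gap, with clear space to the rack (left in the side view) and the tip box, and the lock handle has stayed turned. Continuing.

Request:
{"op": "step_arm", "data": {
  "steps": "0 -0.4 2.5 0.05 0.2; 0 -0.4 2.5 0 0.2; 0 -0.3 2.5 0 0.2; 0 -0.3 2.5 0.05 0.2; 0 -0.3 2.5 0 0.2; 0 -0.3 2.5 0 0.2; 0 -0.3 2.5 0 0.2; 0 -0.3 2.5 0 0.2"
}}

```text
time: 17.62
ee_pos: [0.6159, -0.2081, 0.0667]
ee_rot: [0.999, 0.026, 0.019, -0.0]
ft_force: [-0.3, 1.7, 0.2]
width: 0.0141
```

```bash
python3 - <<'E'
from h import *
s=show();plan([(.454,-.353,.065,.05)],0,[9]);print(R.from_quat(s['ee_rot']).as_matrix()[:,2])
E
```

```text
17.62 [ 0.6159 -0.2081  0.0667] yaw 0.052 w 0.0141 F [-0.3  1.7  0.2] q [-0.45  0.72  1.39  0.02  1.   -0.51]
0 -1.88 1.51 0.02 0.0; 0 -1.88 1.52 0.02 0.0; 0 -1.88 1.52 0.02 0.0; 0 -1.88 1.52 0.02 0.0; 0 -1.88 1.52 0.02 0.0; 0 -1.88 1.52 0.02 0.0; 0 -1.88 1.52 0.02 0.0; 0 -1.88 1.52 0.02 0.0; 0 -1.88 1.52 0.02 0.0
[ 0.03814225  0.00140774 -0.99927133]
```

Request:
{"op": "step_arm", "data": {
  "steps": "0 -1.9 1.5 0 0; 0 -1.9 1.5 0 0; 0 -1.9 1.5 0 0; 0 -1.9 1.5 0 0; 0 -1.9 1.5 0 0; 0 -1.9 1.5 0 0; 0 -1.9 1.5 0 0"
}}

```text
time: 18.5
ee_pos: [0.4973, -0.3268, 0.0679]
ee_rot: [0.999, 0.026, 0.032, 0.004]
ft_force: [3.5, 3.2, 4.8]
width: 0.0138
```

```bash
python3 - <<'E'
from h import *
s=show()
im=viewer.capture('scene');cv2.imwrite('pics/s11.png',cv2.resize(im[200:350,110:310],None,fx=4,fy=4,interpolation=cv2.INTER_CUBIC))
im=viewer.capture('side');cv2.imwrite('pics/d11.png',cv2.resize(im[110:230,300:460],None,fx=5,fy=5,interpolation=cv2.INTER_CUBIC))
E
```

```text
18.5 [ 0.4973 -0.3268  0.0679] yaw 0.052 w 0.0138 F [3.5 3.2 4.8] q [-0.73  0.62  1.59  0.05  0.88 -0.81]
```

View pics/s11.png

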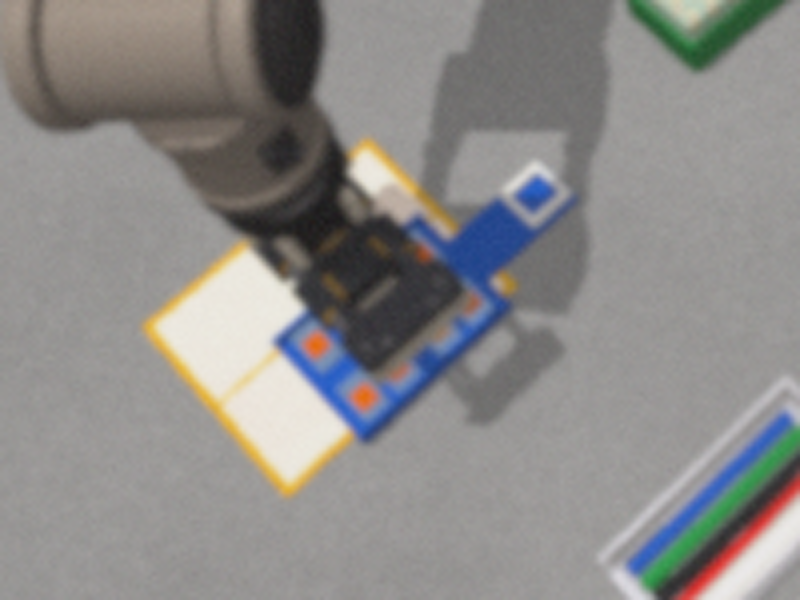

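View pics/d11.png

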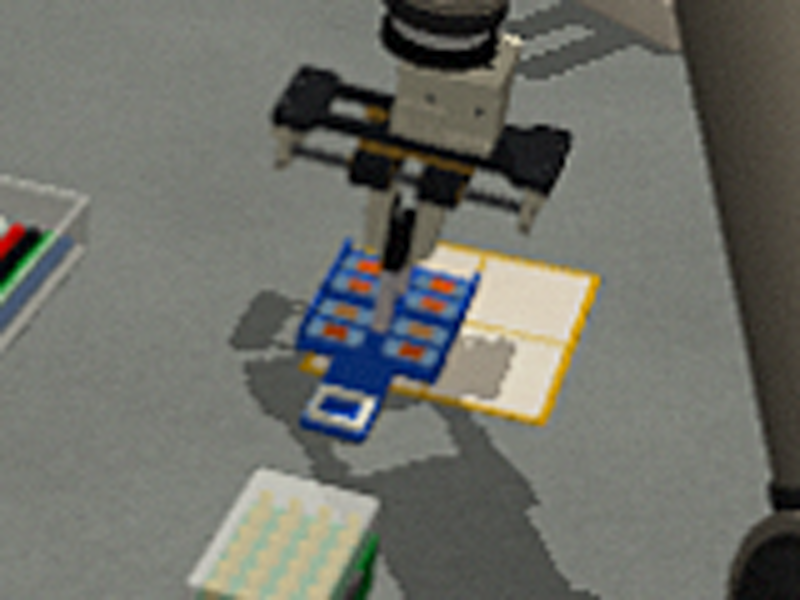

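Tool tilt has grown to about 0.065 rad, so I'll release briefly to let the tray sit flat, then regrip for the last 50 mm.

Request:
{"op": "step_arm", "data": {
  "steps": "3 0 0 0 0; 3 0 0 0 0; 3 0 0 0 0; 0 0 0 0 0; 0 0 0 0 0; 0 0 0 0 0; 0 0 0 0 0; 0 0 0 0 0",
  "squeeze": 15
}}

```text
time: 19.6
ee_pos: [0.497, -0.3266, 0.0669]
ee_rot: [0.999, 0.026, 0.03, 0.005]
ft_force: [-1.8, -0.2, 1.1]
width: 0.0143
```

```bash
python3 - <<'E'
from h import *
s=show();plan([(.455,-.353,.068,.05)],0,[4]);print(R.from_quat(s['ee_rot']).as_matrix()[:,2])
E
```

```text
19.6 [ 0.497  -0.3266  0.0669] yaw 0.053 w 0.0143 F [-1.8 -0.2  1.1] q [-0.73  0.62  1.58  0.04  0.88 -0.81]
0 -1.08 0.60 -0.03 0.0; 0 -1.08 0.61 -0.03 0.0; 0 -1.08 0.61 -0.03 0.0; 0 -1.08 0.61 -0.03 0.0
[ 0.05997661 -0.00752251 -0.99817144]
```

Request:
{"op": "step_arm", "data": {
  "steps": "0 -1.1 0.6 -0.06 0; 0 -1.1 0.6 -0.06 0; 0 -1.1 0.6 -0.06 0; 0 -0.9 0.5 -0.06 0; 0 0 0 0 0"
}}

```text
time: 20.23
ee_pos: [0.456, -0.3534, 0.0684]
ee_rot: [0.999, 0.026, 0.033, 0.005]
ft_force: [1.2, -0.4, 0.6]
width: 0.0146
```

```bash
python3 - <<'E'
from h import *
s=show();plan([(.455,-.353,.068,.05)],0,[1])
im=viewer.capture('scene');cv2.imwrite('pics/s12.png',cv2.resize(im[200:350,110:310],None,fx=4,fy=4,interpolation=cv2.INTER_CUBIC))
im=viewer.capture('side');cv2.imwrite('pics/d12.png',cv2.resize(im[110:230,300:460],None,fx=5,fy=5,interpolation=cv2.INTER_CUBIC))
E
```

```text
20.23 [ 0.456  -0.3534  0.0684] yaw 0.052 w 0.0146 F [ 1.2 -0.4  0.6] q [-0.81  0.6   1.64  0.05  0.86 -0.9 ]
0 -0.10 -0.04 0.04 0.1
```

View pics/d12.png

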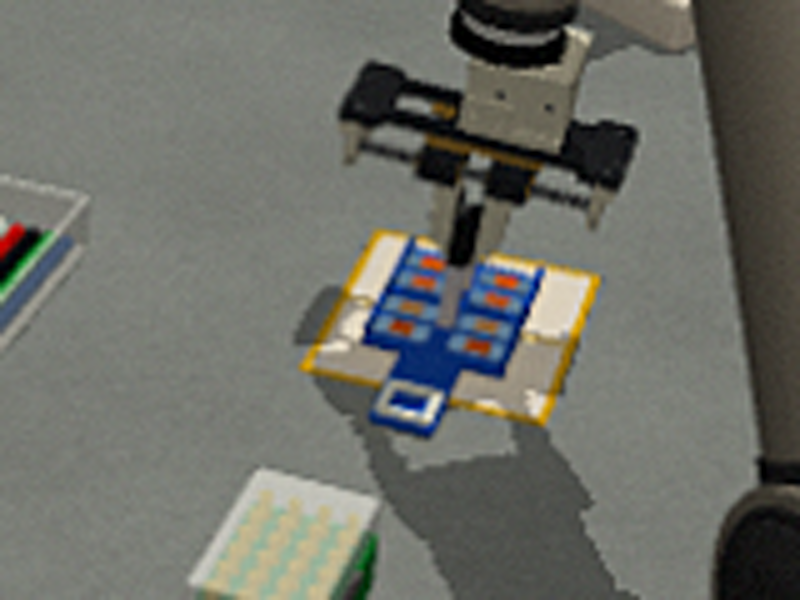

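View pics/s12.png

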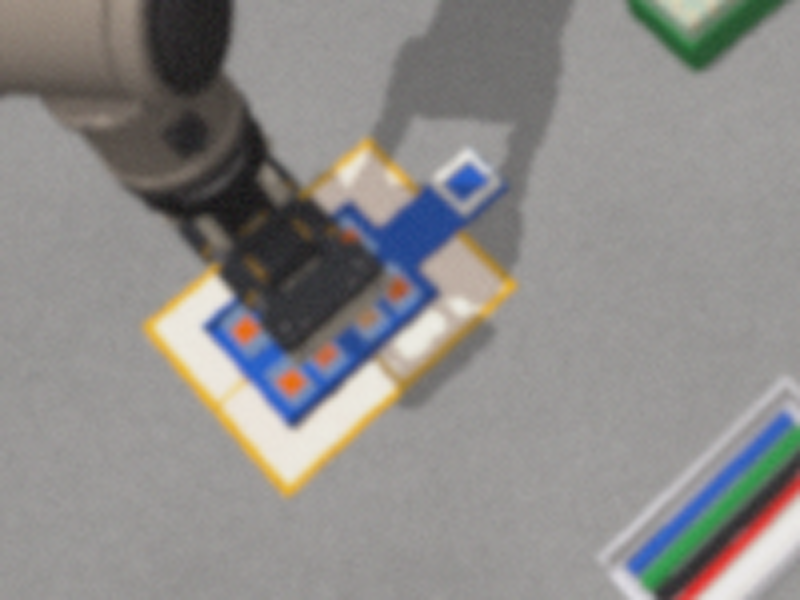

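Looks centred and parallel in both views. Releasing and rising.

Request:
{"op": "step_arm", "data": {
  "steps": "6 0 0 0 0; 6 0 0 0 0; 6 0 0 0 0; 6 0 0 0 0; 6 0.1 0 -2 0; 6 0.2 0 -3 0; 6 0.2 0 -4 0; 6 0 0 -5 0; 6 0 0 -4 0; 6 0 0 0 0; 6 0 0 0 0"
}}

```text
time: 21.7
ee_pos: [0.449, -0.3494, 0.251]
ee_rot: [0.999, 0.027, 0.03, 0.003]
ft_force: [-1.1, 0.8, 0.0]
width: 0.0601
```

```bash
python3 - <<'E'
from h import *
s=show()
im=viewer.capture('scene');cv2.imwrite('pics/s13.png',cv2.resize(im[200:350,110:310],None,fx=4,fy=4,interpolation=cv2.INTER_CUBIC))
im=viewer.capture('side');cv2.imwrite('pics/d13.png',cv2.resize(im[110:360,240:460],None,fx=2.4,fy=2.4,interpolation=cv2.INTER_CUBIC))
cv2.imwrite('pics/d13b.png',cv2.resize(im[140:210,350:430],None,fx=8,fy=8,interpolation=cv2.INTER_CUBIC))
for c in ['scene','side']:
  for d in spotter.spot_in(c,'tray')[:2]:print(c,d)
E
```

```text
21.7 [ 0.449  -0.3494  0.251 ] yaw 0.055 w 0.0601 F [-1.1  0.8  0. ] q [-0.82  0.39  1.43  0.04  1.28 -0.88]
scene {'bbox': [162.0, 239.1, 233.5, 305.2], 'confidence': 0.66}
side {'bbox': [374.1, 154.0, 406.5, 195.7], 'confidence': 0.56}
side {'bbox': [272.3, 279.3, 311.8, 343.8], 'confidence': 0.18}
```

View pics/s13.png

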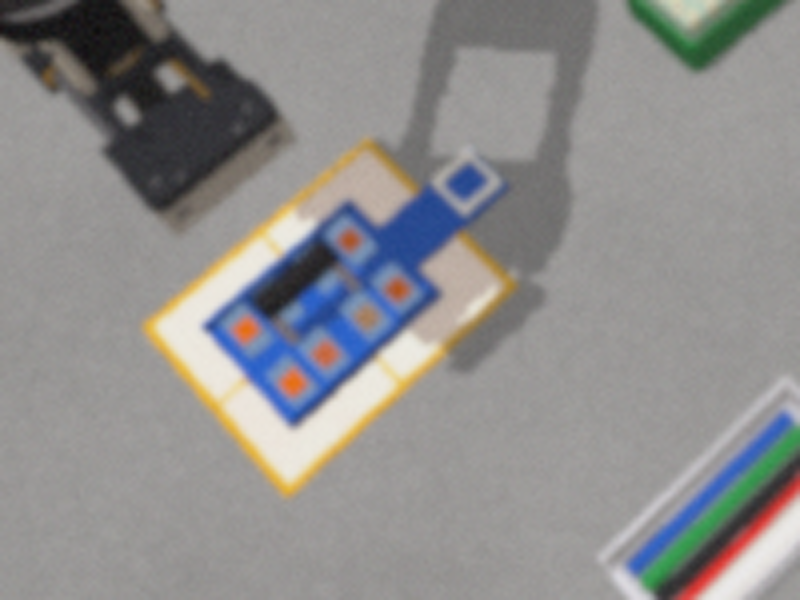

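View pics/d13.png

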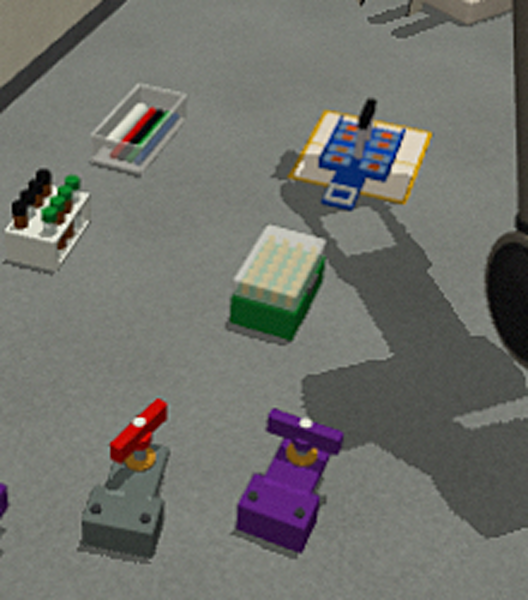

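View pics/d13b.png

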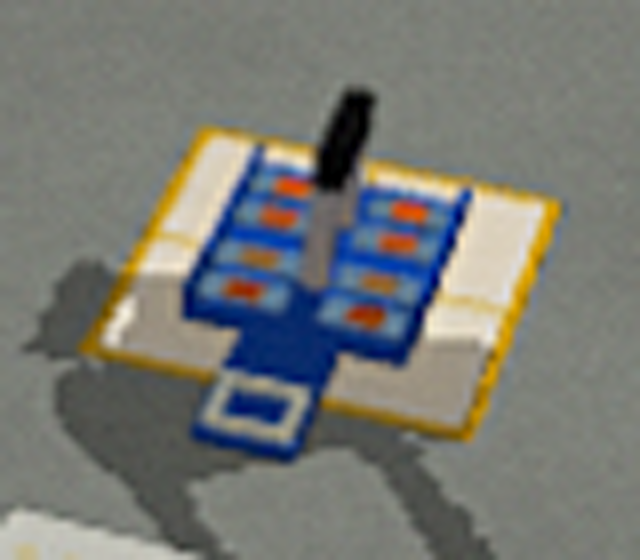

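```bash
python3 - <<'E'
from h import *
S=lambda p:np.array(p)/4+[110,200]
D=lambda p:np.array(p)/8+[350,140]
m=onplane('scene',S([(147,326),(289,494),(514,287),(368,141)]),0)
t=onplane('scene',S([(207,326),(293,425),(440,292),(350,203)]),.011)
for n,a in (('mat',m),('tray',t)): print(n,a.mean(0).round(4),np.arctan2(*(a[3]-a[0])[1::-1]).round(3),np.arctan2(*(a[2]-a[1])[1::-1]).round(3),np.linalg.norm(a[1]-a[0]).round(3))
m=onplane('side',D([(205,127),(560,204),(470,438),(85,350)]),0)
t=np.r_[onplane('side',D([(258,147),(470,190)]),.016),onplane('side',D([(408,362),(185,315)]),.004)]
for n,a in (('mat',m),('tray',t)): print(n,a.mean(0).round(4),np.arctan2(*(a[3]-a[0])[1::-1]).round(3),np.arctan2(*(a[2]-a[1])[1::-1]).round(3),np.linalg.norm(a[1]-a[0]).round(3))
s=show()
E
```

```text
mat [ 0.4574 -0.352  -0.    ] 1.618 1.619 0.166
tray [ 0.4611 -0.3566  0.011 ] 1.625 1.622 0.099
mat [ 0.4508 -0.3528  0.    ] 1.62 1.613 0.168
tray [ 0.4527 -0.3553  0.01  ] 1.631 1.628 0.098
21.9 [ 0.449  -0.3494  0.2505] yaw 0.055 w 0.0599 F [-0.5 -0.2 -0.8] q [-0.82  0.39  1.43  0.04  1.28 -0.88]
```

Both cameras put the tray within about 5 mm and 0.015 rad of the mat. The lock is still turned and the arm is clear, so I'm handing in.

```bash
python3 - <<'E'
from plant import ticket
print(ticket.finish_job())
E
```

```text
the job is handed in; nothing more can be done
None
```

I unscrewed the lock, slid the tray to the mat, let go and handed the job in at about 22 s of the 67 s limit. `finish_job` gives no verdict, so the results below come from my own checks.

- **Lock:** I turned the handle 1.79 rad clockwise, to about 1.95 rad estimated, with the tray still in its dock. The last side view shows the handle still turned.
- **Slide:** I pulled the tray by its black handle diagonally out of the dock and between the tip box and the rack. I saw no contact with either. The highest force I read during the slide was about 7 N.
- **Parked position:** The scene and side cameras each put the tray's centre within about 5 mm of the mat's centre, and its sides within 0.015 rad of parallel. The two cameras differ by about 7 mm in absolute x but agree on the relative offset. The tray looks flat, and the gripper is open and clear, 0.25 m up.
- **Jar and pens:** The pen box looks undisturbed. The jar is outside my last picture and was last seen in place partway through the slide.

Two things did not go to plan:
- **First grips on the lock bar:** The first two tries closed on the hub, at about 21–22 mm opening. I re-gripped higher and the third held the bar at 13.5 mm.
- **Tool tilt:** The tool tilted by up to about 0.065 rad during the slide. I released and re-gripped once, about 50 mm before the end, so the tray could settle flat.

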